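# Reline a bottle shelf: clear the cork chips, tuck the lining strip under the lap

## Task

Pick up the scraper block and wipe all three cork chips off the shelf board, over any open edge onto the bench, then stand the scraper on the bench clear of the board. Pick up the aluminium strip by its rib, lay it on the board and slide its long edge about 30 mm in under the front edge of the steel lap plate, square and centred side to side, without lifting the plate. Finish holding it there: still gripping the rib and firmly pressing the strip flat on the board (about 10 N); do not let go, and leave the bottles and dishes around alone.

Things in the scene. Friction and masses are not known exactly. Their poses are not given: they have to be found in the camera images.
- board: Dark wooden shelf board, 260 mm square and 20 mm thick, fixed on the bench. Origin at the centre of its underside; its x axis points from its open front towards the lap plate, y is side to side, z up. The steel lap plate covers the rear from x = +20 mm to the cleat (a wooden bar on the board at x = +108 to +130 mm, its top 46 mm above the bench); the front part, x = -130 to +20 mm, is bare wood, with no rim at the front or sides.
- lap_edge (a point): Middle of the free front edge of the lap plate, on its underside; axes as the board's when the plate lies down. The plate is steel, 90 mm deep, 220 mm wide, 3 mm thick, 0.4 kg; lying down its underside is 8 mm above the board's top face, open at the front and sides.
- lap (a joint): Hinge of the lap plate, at its rear under the cleat: 0 lying down (on its stop), growing as the front edge is lifted (0.06 rad is 5 mm at the edge). It falls shut by its weight.
- strip_rib (a point): Centre of the standing rib of the loose aluminium strip, where it is gripped. The strip is a flat plate 90 mm (its x) by 140 mm (its y), 4 mm thick, about 0.2 kg. The rib stands on it along y, 10 mm thick, 100 mm long, from the plate's top up to 36 mm above its underside; this point is 20 mm above the underside, 65 mm behind the front long edge and 25 mm ahead of the rear one. x points towards the edge that goes under the lap, z up.
- strip_front (a point): Middle of the strip's front long edge (the edge farther from the rib, which goes under the lap), on its underside; axes as strip_rib.
- strip: The aluminium strip as a whole; origin at the centre of its underside, axes as strip_rib.
- scraper_grip (a point): Grip point of the loose scraper block, 42 mm above its underside on its centre line. Rubber foot 110 mm long (x) by 34 mm (y) by 14 mm high; on it a wooden grip 70 mm long (x), 24 mm thick (y), up to 62 mm above the underside. It stands upright on its foot; about 0.16 kg.
- scraper: The scraper block as a whole; origin at the centre of its underside, axes as scraper_grip.
- chip0_mid (a point): Centre of a loose cork chip, roughly 20 by 15 mm and 10 mm high, lying on the bare part of the board, 5 mm above its underside. All chips start 15 to 85 mm from the board's centre towards its open front (board x = -85 to -15 mm), within 75 mm of its middle line.
- chip1_mid (a point): Centre of a loose cork chip, roughly 20 by 15 mm and 10 mm high, lying on the bare part of the board, 5 mm above its underside. All chips start 15 to 85 mm from the board's centre towards its open front (board x = -85 to -15 mm), within 75 mm of its middle line.
- chip2_mid (a point): Centre of a loose cork chip, roughly 20 by 15 mm and 10 mm high, lying on the bare part of the board, 5 mm above its underside. All chips start 15 to 85 mm from the board's centre towards its open front (board x = -85 to -15 mm), within 75 mm of its middle line.
- vial: Bystander, leave alone: small amber bottle, 42 mm across, 68 mm tall, standing loose on the bench; origin at the centre of its underside.
- jar: Bystander, leave alone: white jar, 52 mm across, 52 mm tall, standing loose on the bench; origin at the centre of its underside.
- collar: Bystander, leave alone: black plastic ring, 44 mm across, 16 mm tall, standing loose on the bench; origin at the centre of its underside.
- dish: Bystander, leave alone: shallow white bowl, 80 mm across, 26 mm tall, standing loose on the bench; origin at the centre of its underside.
- mid: Bystander, leave alone: amber bottle, 60 mm across, 100 mm tall, standing loose on the bench; origin at the centre of its underside.
- stopper: Bystander, leave alone: dark rubber stopper, 28 mm across, 26 mm tall, standing loose on the bench; origin at the centre of its underside.
There are look-alikes about, which are no part of the job. What is shaped like the scraper but orange is not meant. What is shaped like the strip but blue or orange is not meant.

How it is judged:
On the way, in this order (a step that is already met when the one before it is completed fails the run):
1. the scraper block is held in the gripper and off the bench (contact force between the fingers and scraper above 1 N and height (world z) of scraper above 0.01 m), for 0.1 s.
2. all three chips are off the board, with the scraper still in the gripper (height (world z) of each of chip0_mid, chip1_mid, chip2_mid below 0.019 m and contact force between the fingers and scraper above 1 N), for 0.1 s.
3. the scraper stands on the bench clear of the board, let go (contact force between the fingers and scraper below 0.1 N and height (world z) of scraper below 0.006 m and angle between scraper's own z axis and vertical below 0.15 rad and horizontal distance between scraper and board above 0.16 m), for 0.1 s.
4. the strip's front edge is under the lap plate (x of strip_front in the frame of board between 0.038 and 0.065 m and y of strip_front in the frame of board between -0.025 and 0.025 m and z of strip_front in the frame of board between 0.017 and 0.0235 m and angle between the x axis of strip and the x axis of board, either way round below 0.1 rad and angle between strip's own z axis and vertical below 0.04 rad), for 0.1 s.
At the end, for the whole second after the job is handed in: Strip flat (2 deg) on the board, rib between the fingers, pressed with over 4 N, its front edge 18 to 45 mm under the lap plate, centred within 25 mm, square within 5.7 deg; plate down (under 0.03 rad), not jammed; chips off the board; scraper standing free on the bench, 160 mm off the board centre (all of step 4 and contact force between strip and board above 4 N and contact force between the fingers and strip above 2 N and x of the grasp point in the frame of strip_rib between -0.013 and 0.013 m and z of the grasp point in the frame of strip_rib below 0.026 m and contact force between the fingers and board below 1 N and contact force between strip and lap below 3 N and value of joint lap below 0.03 rad and linear speed of strip below 0.02 m/s and height (world z) of each of chip0_mid, chip1_mid, chip2_mid below 0.019 m and height (world z) of scraper below 0.006 m and angle between scraper's own z axis and vertical below 0.15 rad and horizontal distance between scraper and board above 0.16 m and contact force between the arm and scraper below 0.1 N); the arm keeps its last pose, push and grip.
It fails at once if the lap plate is lifted (more than about 5 mm at its edge) (value of joint lap above 0.06 rad).
It fails at once if a bystander is shifted more than 30 mm or tipped (distance of any of vial, jar, collar, dish, mid, stopper from where it was at the start of the episode above 0.03 m or angle between any of vial, jar, collar, dish, mid, stopper's own z axis and vertical above 0.4 rad).
It also fails if it takes over 64 s, if anything falls off the work surface, if the arm or the gripper's body presses on something with over 40 N, if the wrist force passes 120 N, or if a joint passes its speed limit or range.

## Robot

A 6-joint arm with a two-finger parallel gripper is mounted at the origin on the work surface. World frame = base frame: x ahead of the robot, y to its left, z up, the work surface at z = 0. Lengths are in m, angles in rad, forces in N, time in s.
With the tool pointing down it reaches from about 0.275 to 0.825 m from the base axis. Payload 5.2 kg.
Tool frame: the origin (TCP) lies midway between the tips of the shut fingers; the grasp point (between the pads) lies 19 mm behind it; z points along the fingers, y is the direction in which the jaws open and shut (so a half turn about z gives the same grasp; the last joint's range is limited). The gripper opens to 93 mm and grips with 3 to 60 N. Pads are 15 mm wide; open, the fingers measure 128 mm over their backs; the gripper's body (75 mm by 188 mm) begins 65 mm behind the grasp point.
Start: joints at [-1.454, 0.259, 1.535, -0, 1.348, -0.203], TCP at [0.173, -0.522, 0.219] pointing down, gripper open.
Joint ranges: [-3.14, 3.14], [-0.91, 2.08], [0.19, 2.58], [-1.22, 4.36], [0.22, 2.71], [-3.12, 3.12]. Speed limits (rad/s): [2.57, 2.57, 3.14, 3.14, 3.14, 3.14].

## Interface

Orientations are given as a unit quaternion [w, x, y, z].
In Python, from cell import arm, imaging gives the robot as it stands.
- The arm moves only by the tool arm_command, never from a script. Its argument "deltas" is a list that holds one entry, the list of rows, each a list of 5 numbers: the shift along the tool's x, y, z in mm, then the turn about the tool's z in degrees, then the finger opening in mm, from 0 to 93. A call has 1 to 12 rows; each row is the pose to reach, as a shift and turn from the pose commanded when the call began, along the tool's axes at that moment; what a row does not reach only later rows make up. A row lasts 1/12 s, in which the tool goes at most 41.7 mm and 7.16 degrees, less where a joint would pass 70% of its speed; a pose out of reach is approached as far as the arm can. A call with a gripper value outside its range is refused whole. The fingers move at their own pace and stop on an object; the grip force is fixed at half the most. Time passes only in rows, so rows that repeat a pose let the fingers close. It gives the time, the measured TCP pose, the force and the opening at its end, in the units of the state.
- arm.state(): the state, without advancing time (a new reading comes with each control period).
- imaging.camera(name): name is "scene" or "top" or "wrist"; returns the picture (420x560x3 uint8, red, green, blue); there is no depth.
- imaging.camera_info(name): a dict with "camera_matrix" (3x3 intrinsics, pixels), "position" and "rotation" of the camera in the world. Camera axes: x right, y up, looking along -z (the intrinsics and any distortion apply to the point x, -y, -z); pixel columns grow to the right and rows downward; lengths in m; the calibration is good to about 2 mm. A picture is of the moment at which its call begins: read the wrist's pose just before it. camera_info takes no time and is no camera call; for the wrist camera it gives the pose at the moment of the call.
- arm.job_done(): hands the job in, once; it reports no verdict.
The state is a dict: "time_s": time; "q": joint angles; "joint_velocities": joint speeds; "effort": joint torques, N m; "eef_pos": TCP position; "tool_rot": TCP orientation; "force": force on the tool from outside, world axes, zero at the start; "torque": the same for the moment, N m; "gripper_width": finger opening in m.
Only numpy, scipy, OpenCV 4.12 (cv2) and the standard library are available. Lean on these libraries where they do the work, as an engineer would, in place of code of your own. Each camera call takes 0.05 s, during which the arm holds its last target.

## Working session

There is one attempt and no reset: what is moved stays moved. The work goes in short steps, Python scripts to look and compute and a tool call to move; the robot and the scene stay as the last step left them, time stands still between calls to the robot, and variables do not carry over. Pictures are saved under pics/ and viewed, and the job is handed in when it is done.

Besides the shell and the picture viewer there is one more tool, called after "Request:" by a JSON object that holds its "method" and its "body", one argument or row to a line. arm_command: Moves the arm, as the interface text tells. Its arguments: {"type":"object","properties":{"deltas":{"type":"array"}},"required":["deltas"]}

```bash
ls; mkdir -p pics; python3 - <<'E'
from cell import arm, imaging
import cv2
print(arm.state())
for n in ["scene","top","wrist"]:
    i=imaging.camera_info(n); print(n,i)
    im=imaging.camera(n); cv2.imwrite(f"pics/{n}0.png",im[:,:,::-1])
E
```

```text
pics
{'time_s': 0.0, 'q': array([-1.45379914e+00,  2.59334045e-01,  1.53607724e+00,  3.11052234e-05,
        1.34802336e+00, -2.02753714e-01]), 'joint_velocities': array([-1.17847363e-03,  5.00366957e-04,  1.50006998e-03,  1.80362202e-04,
       -2.08378710e-03,  3.09597617e-05]), 'effort': array([-6.24812055e-04, -4.37307680e+01, -2.84006131e+01,  7.16637843e-02,
        4.10576107e-02, -1.11898134e-04]), 'eef_pos': array([ 0.1728729 , -0.52154303,  0.2178249 ]), 'tool_rot': array([-9.19499856e-04,  9.87247249e-01,  1.59191771e-01,  5.46298037e-05]), 'force': array([-0.2359017 ,  0.02145137, -0.50774814]), 'torque': array([ 0.0196997 , -0.00883314, -0.00844533]), 'gripper_width': 0.09314585335248934}
scene {'camera_matrix': array([[528.01151667,   0.        , 269.85864608],
       [  0.        , 528.01151667, 215.14624757],
       [  0.        ,   0.        ,   1.        ]]), 'position': array([ 1.28377603, -0.45007592,  1.16434801]), 'rotation': array([0.7992691 , 0.29119346, 0.17161813, 0.49691296])}
top {'camera_matrix': array([[436.66991938,   0.        , 275.71660576],
       [  0.        , 436.66991938, 210.66611448],
       [  0.        ,   0.        ,   1.        ]]), 'position': array([ 2.15938137e-01, -1.21121485e-04,  1.33694733e+00]), 'rotation': array([-0.70367461, -0.06333907,  0.06432014,  0.70476459])}
wrist {'camera_matrix': array([[369.8099565 ,   0.        , 275.6310838 ],
       [  0.        , 369.8099565 , 212.22309214],
       [  0.        ,   0.        ,   1.        ]]), 'position': array([ 0.24401728, -0.49851033,  0.38392446]), 'rotation': array([ 0.80313153, -0.10847187,  0.07929455, -0.58045325])}
```

View pics/scene0.png

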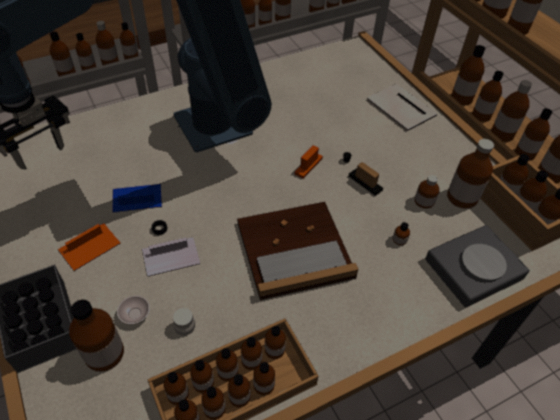

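View pics/top0.png

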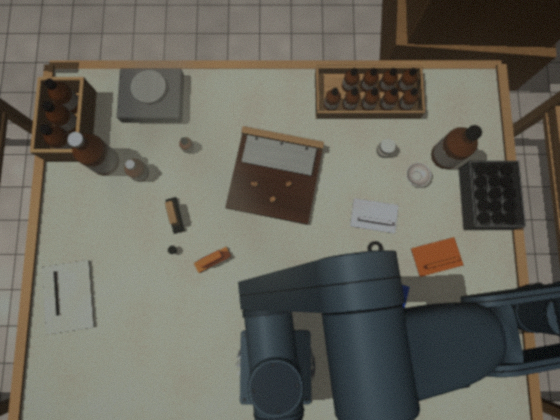

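View pics/wrist0.png

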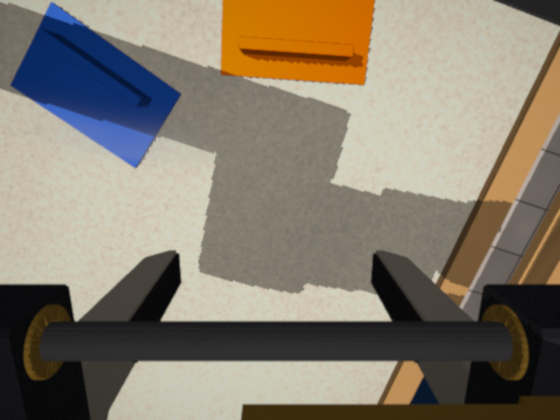

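Candidates. For the scraper: dark foot with wooden grip, top (175,215), or the orange one at top (212,260), which is excluded. For the strip: bare silver at top (375,215), or blue (top ~400,295) and orange (437,256), both excluded. Next come a close crop and measurements.

```bash
cat > h.py <<'E'
import numpy as np, cv2
from scipy.spatial.transform import Rotation as R
from cell import arm, imaging
def rot(q): return R.from_quat([q[1],q[2],q[3],q[0]]).as_matrix()
def ray(info,uv):
    K=info["camera_matrix"]; d=np.array([(uv[0]-K[0,2])/K[0,0],-(uv[1]-K[1,2])/K[1,1],-1.])
    return info["position"], rot(info["rotation"])@d
def px2w(info,uv,z):
    p,d=ray(info,uv); return p+d*(z-p[2])/d[2]
def w2px(info,X):
    c=rot(info["rotation"]).T@(np.asarray(X)-info["position"]); K=info["camera_matrix"]
    return np.array([K[0,0]*c[0]/-c[2]+K[0,2], K[1,1]*c[1]/c[2]+K[1,2]])
def crop(im,x0,y0,x1,y1,s,fn):
    c=cv2.resize(im[y0:y1,x0:x1],None,fx=s,fy=s,interpolation=cv2.INTER_CUBIC)
    cv2.imwrite(fn,c)
E
python3 - <<'E'
from h import *
t=cv2.imread("pics/top0.png"); s=cv2.imread("pics/scene0.png")
crop(t,150,180,250,280,6,"pics/c1.png")
crop(t,215,120,335,230,6,"pics/c2.png")
crop(t,340,130,440,250,5,"pics/c3.png")
crop(s,230,140,400,300,4.5,"pics/c4.png")
crop(s,120,190,260,340,4,"pics/c5.png")
E
```

```text
(no output)
```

View pics/c1.png

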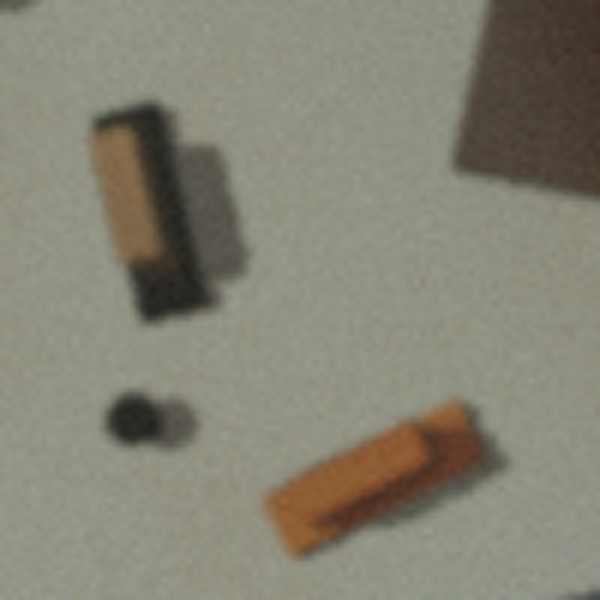

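View pics/c2.png

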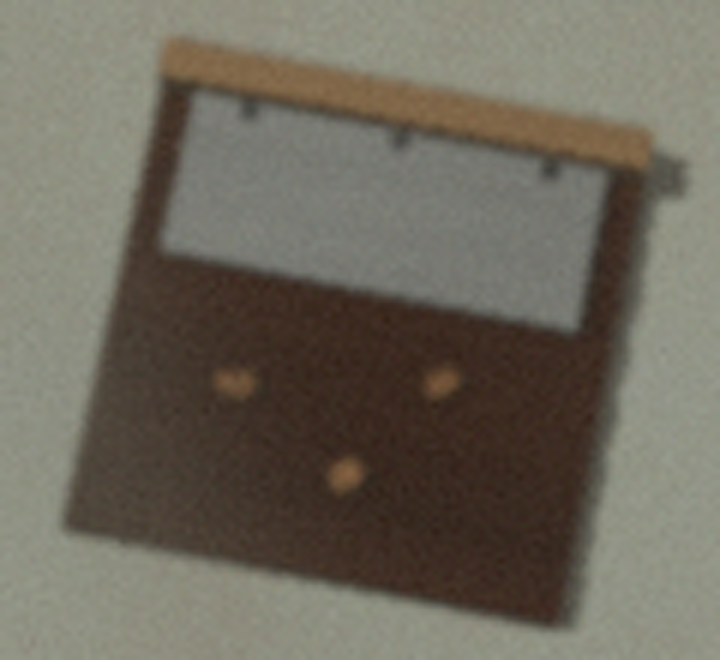

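View pics/c3.png

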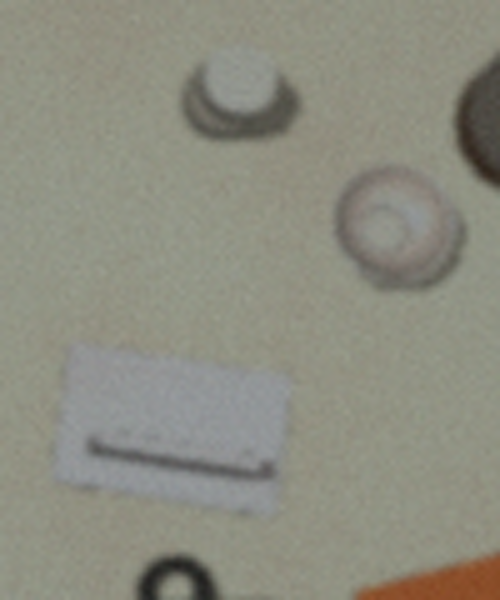

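View pics/c4.png

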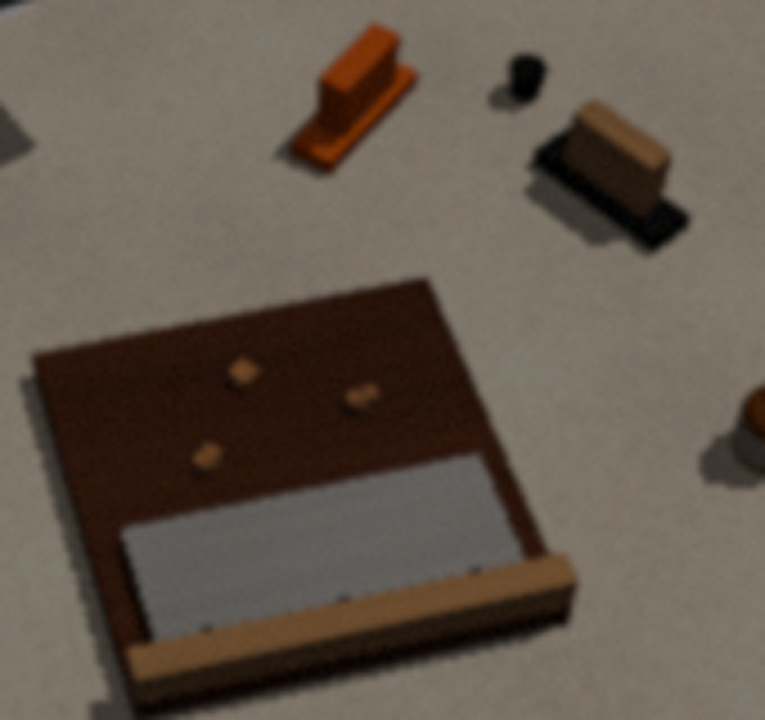

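View pics/c5.png

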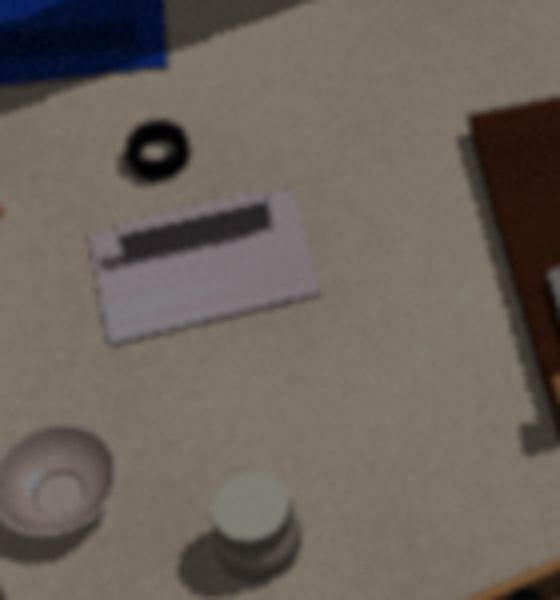

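Scraper choice confirmed in the crop: wooden grip on a black foot, at top (173,212). The silver strip has its rib on the robot side, with its front facing +x like the board.

```bash
python3 - <<'E'
from h import *
t=imaging.camera_info("top"); s=imaging.camera_info("scene")
def P(info,off,sc,pts,z):
    return np.array([px2w(info,(off[0]+u/sc,off[1]+v/sc),z)[:2] for u,v in pts])
np.set_printoptions(precision=4,suppress=True)
o=(150,180)
f=P(t,o,6,[(158,100),(213,300),(145,322)],.014); g=P(t,o,6,[(93,130),(132,125),(163,258),(125,268)],.062)
print("foot",f, "center",(f[0]+f[2])/2); print("griptop",g,g.mean(0)); d=f[0]-f[1]; print("yaw x axis",np.degrees(np.arctan2(d[1],d[0])),np.linalg.norm(d))
gs=P(s,(230,140),4.5,[(590,103),(667,158),(650,170),(575,115)],.062); print("scene grip",gs,gs.mean(0))
fs=P(s,(230,140),4.5,[(690,218),(651,250),(533,158)],.014); print("scene foot ctr",(fs[0]+fs[2])/2)
o=(215,120)
b=P(t,o,6,[(65,528),(562,627)],.02); l=P(t,o,6,[(190,95),(610,172),(580,330),(160,250)],.031)
c=P(t,o,6,[(165,38),(652,130),(650,168),(162,80)],.046)
for n,q in (("bfront",b),("lap",l),("cleat",c)): print(n,q)
y=b[0]-b[1]; print("byaw",np.degrees(np.arctan2(-y[0],y[1])),np.linalg.norm(y)); y=l[3]-l[2];print(np.degrees(np.arctan2(-y[0],y[1])),np.linalg.norm(y));y=c[0]-c[1];print(np.degrees(np.arctan2(-y[0],y[1])),np.linalg.norm(y))
a=np.radians(-11);
for n,q,yw in (("lap",l.mean(0),0),):pass
ch=P(t,o,6,[(235,383),(442,382),(345,475)],.029); print("chips",ch)
chs=P(s,(230,140),4.5,[(362,395),(207,457),(243,371)],.029); print("chips scene",chs)
bs=P(s,(230,140),4.5,[(430,278),(36,355)],.02);print("bfront scene",bs)
o=(340,130)
st=P(t,o,5,[(70,345),(290,378),(275,515),(55,480)],.004); print("strip",st,st.mean(0))
for i in range(4):
  e=st[i]-st[i-1];print(np.linalg.norm(e),np.degrees(np.arctan2(e[1],e[0])))
ss=P(s,(120,190),4,[(92,233),(293,193),(320,295),(110,345)],.004);print("strip scene",ss,ss.mean(0))
for n,uv,z in (("stopper",(172,249),.026),("collar",(375,247),.016),("vial",(185,144),.068),("orange",(212,260),.03),("dish",(420,176),.026),("jar",(388,146),.052),("mid",(133,168),.1)): print(n,px2w(t,uv,z))
E
```

```text
foot [[0.5023 0.3056]
 [0.3981 0.2735]
 [0.3869 0.3076]] center [0.4446 0.3066]
griptop [[0.4767 0.3261]
 [0.4792 0.3069]
 [0.4124 0.2889]
 [0.4074 0.3074]] [0.4439 0.3073]
yaw x axis 17.117385882896897 0.10897910632353378
scene grip [[0.4169 0.3038]
 [0.4808 0.3213]
 [0.485  0.3055]
 [0.422  0.2889]] [0.4512 0.3049]
scene foot ctr [0.4524 0.3056]
bfront [[ 0.4652  0.1509]
 [ 0.4136 -0.1025]]
lap [[ 0.6935  0.0886]
 [ 0.6512 -0.1303]
 [ 0.5664 -0.1133]
 [ 0.6094  0.1033]]
cleat [[ 0.7191  0.1009]
 [ 0.6688 -0.1509]
 [ 0.6483 -0.1494]
 [ 0.6962  0.1022]]
byaw -11.497311814041103 0.25863632810676557
-11.227860110960897 0.22079743180005765
-11.298335201373254 0.25677501719668844
chips [[ 0.5391  0.0641]
 [ 0.5395 -0.0422]
 [ 0.4908  0.0076]]
chips scene [[ 0.5427  0.0639]
 [ 0.5433 -0.0423]
 [ 0.4945  0.0074]]
bfront scene [[ 0.4729  0.1538]
 [ 0.4209 -0.0987]]
strip [[ 0.4962 -0.2464]
 [ 0.475  -0.3826]
 [ 0.3892 -0.3689]
 [ 0.4112 -0.2343]] [ 0.4429 -0.3081]
0.08590721519596041 -8.122462327305863
0.13782989352134442 -98.83295819804812
0.08691098593570845 170.93321471556516
0.13641367821978467 80.74296904062619
strip scene [[ 0.3902 -0.3661]
 [ 0.4177 -0.2323]
 [ 0.5042 -0.247 ]
 [ 0.4811 -0.3834]] [ 0.4483 -0.3072]
stopper [0.339  0.3095 0.026 ]
collar [ 0.345  -0.3028  0.016 ]
vial [0.6542 0.2732 0.068 ]
orange [0.3056 0.188  0.03  ]
dish [ 0.5641 -0.4493  0.026 ]
jar [ 0.6525 -0.3478  0.052 ]
mid [0.5697 0.416  0.1   ]
```

```bash
cat >> h.py <<'E'
def yaw(s):
    m=rot(s["tool_rot"]); return np.degrees(np.arctan2(m[1,0],m[0,0]))
def rel(p,yw,s=None):
    s=s or arm.state(); m=rot(s["tool_rot"])
    d=m.T@(np.array(p)-s["eef_pos"])*1000
    t=-(yw-yaw(s)); t=(t+180)%360-180
    print("t",round(s["time_s"],2),"eef",np.round(s["eef_pos"],4),"yaw",round(yaw(s),1),"F",np.round(s["force"],1),"w",round(s["gripper_width"]*1000,1))
    print("delta",np.round(d,1),"turn",round(t,2))
E
python3 -c "
from h import *
rel((.448,.306,.16),16.5)"
```

```text
t 0.15 eef [ 0.1729 -0.5217  0.218 ] yaw 18.3 F [-0.6 -0.2  0.9] w 93.2
delta [ 521.4 -699.2   59.1] turn 1.82
```

Request:
{"method": "arm_command", "body": {
  "deltas": [
    [[520,-700,0,2,93],[520,-700,0,2,93],[520,-700,0,2,93],[520,-700,0,2,93],[520,-700,0,2,93],[520,-700,0,2,93],[520,-700,0,2,93],[520,-700,0,2,93],[520,-700,0,2,93],[520,-700,0,2,93],[520,-700,0,2,93],[520,-700,0,2,93]]
  ]
}}

```text
time_s: 1.15
eef_pos: [0.3297, -0.0454, 0.2188]
tool_rot: [0.0, 0.99, 0.142, 0.0]
force: [0.9, -0.5, 0.4]
gripper_width: 0.0931
```

```bash
python3 -c "
from h import *
rel((.448,.306,.17),16.5);print(arm.state()['q'])"
```

```text
t 1.15 eef [ 0.3297 -0.0454  0.2188] yaw 16.3 F [ 0.9 -0.5  0.4] w 93.1
delta [ 212.  -304.2   48.8] turn -0.22
[-4.76209408e-01 -1.58452838e-01  1.97929166e+00  2.68723101e-06
  1.31975161e+00  8.10451974e-01]
```

Request:
{"method": "arm_command", "body": {
  "deltas": [
    [[212,-304,49,0,70],[212,-304,49,0,70],[212,-304,49,0,70],[212,-304,49,0,70],[212,-304,49,0,70],[212,-304,49,0,70],[212,-304,49,0,70],[212,-304,49,0,70],[212,-304,49,0,70],[212,-304,49,0,70],[212,-304,49,0,70],[212,-304,49,0,70]]
  ]
}}

```text
time_s: 2.15
eef_pos: [0.4471, 0.3036, 0.169]
tool_rot: [0.0, 0.99, 0.142, -0.001]
force: [0.6, -1.2, -0.0]
gripper_width: 0.07
```

```bash
python3 -c "
from h import *
rel((.448,.306,.17),16.5)
i=imaging.camera_info('wrist'); im=imaging.camera('wrist')[:,:,::-1]; cv2.imwrite('pics/w1.png',im)
t=imaging.camera('top')[:,:,::-1]; cv2.imwrite('pics/top1.png',t)
print(i, [w2px(i,p) for p in [(.448,.306,.062)]])
import pickle; pickle.dump(i,open('w1.pkl','wb'))
"
```

```text
t 2.15 eef [0.4471 0.3036 0.169 ] yaw 16.4 F [ 0.6 -1.2 -0. ] w 70.0
delta [ 1.5 -2.1 -1. ] turn -0.13
{'camera_matrix': array([[369.8099565 ,   0.        , 275.6310838 ],
       [  0.        , 369.8099565 , 212.22309214],
       [  0.        ,   0.        ,   1.        ]]), 'position': array([0.51922659, 0.32473103, 0.33488978]), 'rotation': array([ 0.79295131, -0.10862801,  0.08088499, -0.59404191])} [array([272.66984491, 209.19232724])]
```

View pics/w1.png

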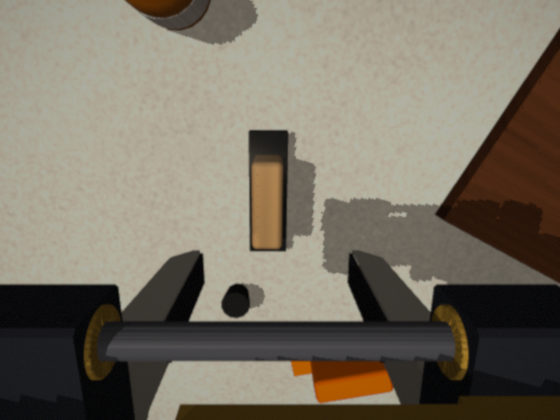

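```bash
python3 -c "
from h import *
import pickle; i=pickle.load(open('w1.pkl','rb'))
for uv in [(267.5,202),(267,160),(267.5,245)]: print(px2w(i,uv,.062))
for uv in [(249,130),(287,130),(286,250),(249,250)]: print(px2w(i,uv,.014))
"
```

```text
[0.45233351 0.31135188 0.062     ]
[0.48288435 0.32048998 0.062     ]
[0.41888874 0.30176781 0.062     ]
[0.49663527 0.34138781 0.014     ]
[0.50569562 0.31045614 0.014     ]
[0.40131383 0.27990754 0.014     ]
[0.39167983 0.31283002 0.014     ]
```

```bash
python3 -c "
from h import *
rel((.450,.309,.0235),16.4)"
```

```text
t 2.25 eef [0.4475 0.3028 0.1699] yaw 16.3 F [-0.3  0.1  0.1] w 69.8
delta [  4.2  -5.3 146.3] turn -0.14
```

Request:
{"method": "arm_command", "body": {
  "deltas": [
    [[4,-5,30,0,70],[4,-5,60,0,70],[4,-5,90,0,70],[4,-5,115,0,70],[4,-5,135,0,70],[4,-5,146,0,70],[4,-5,146,0,70],[4,-5,146,0,10],[4,-5,146,0,10],[4,-5,146,0,10],[4,-5,146,0,10],[4,-5,146,0,10]]
  ]
}}

```text
time_s: 3.25
eef_pos: [0.4508, 0.3102, 0.0247]
tool_rot: [-0.0, 0.99, 0.142, 0.001]
force: [0.0, 0.0, -0.2]
gripper_width: 0.0413
```

```bash
python3 -c "
from h import *
rel((.450,.309,.0235),16.4)"
```

```text
t 3.25 eef [0.4508 0.3102 0.0247] yaw 16.3 F [ 0.   0.  -0.2] w 41.3
delta [-1.2  0.9  1.2] turn -0.07
```

Fingers still closing.

Request:
{"method": "arm_command", "body": {
  "deltas": [
    [[0,0,0,0,10],[0,0,0,0,10],[0,0,0,0,10],[0,0,0,0,10],[0,0,0,0,10],[0,0,0,0,10]]
  ]
}}

```text
time_s: 3.75
eef_pos: [0.4503, 0.3101, 0.0239]
tool_rot: [-0.0, 0.99, 0.142, 0.0]
force: [-1.9, 1.3, 2.8]
gripper_width: 0.0236
```

```bash
python3 -c "
from h import *
rel((.450,.309,.0235),16.4)"
```

```text
t 3.75 eef [0.4503 0.3101 0.0239] yaw 16.3 F [-1.9  1.3  2.8] w 23.6
delta [-0.6  1.   0.4] turn -0.07
```

```bash
python3 -c "
from h import *
rel((.5019,-.0878,.11),-11.3)"
```

```text
t 3.75 eef [0.4503 0.3101 0.0239] yaw 16.3 F [-1.9  1.3  2.8] w 23.6
delta [-62.3 396.4 -86.3] turn 27.63
```

Request:
{"method": "arm_command", "body": {
  "deltas": [
    [[0,0,-15,0,10],[0,0,-35,0,10],[0,0,-60,0,10],[0,0,-86,0,10],[0,0,-86,0,10]]
  ]
}}

```text
time_s: 4.17
eef_pos: [0.453, 0.3109, 0.114]
tool_rot: [-0.001, 0.99, 0.142, 0.004]
force: [1.0, 0.0, -2.1]
gripper_width: 0.0237
```

```bash
python3 -c "
from h import *
rel((.5019,-.0878,.11),-11.3)"
```

```text
t 4.17 eef [0.453  0.3109 0.114 ] yaw 16.3 F [ 1.   0.  -2.1] w 23.7
delta [-65.2 396.4   3.3] turn 27.63
```

Request:
{"method": "arm_command", "body": {
  "deltas": [
    [[-5,30,0,3,10],[-10,65,0,6,10],[-17,103,0,9,10],[-24,142,0,12,10],[-30,180,0,15,10],[-36,218,0,18,10],[-43,256,0,21,10],[-50,294,0,24,10],[-56,332,0,27,10],[-61,366,0,27.6,10],[-64,390,0,27.6,10],[-65,397,0,27.6,10]]
  ]
}}

```text
time_s: 5.17
eef_pos: [0.4995, -0.0933, 0.1086]
tool_rot: [0.001, 0.995, -0.1, -0.0]
force: [1.4, -1.3, -2.7]
gripper_width: 0.0239
```

Request:
{"method": "arm_command", "body": {
  "deltas": [
    [[0,0,0,0,10],[0,0,0,0,10]]
  ]
}}

```text
time_s: 5.33
eef_pos: [0.4985, -0.0888, 0.1087]
tool_rot: [-0.001, 0.995, -0.099, -0.001]
force: [-0.1, -0.3, -1.0]
gripper_width: 0.0239
```

```bash
python3 -c "
from h import *
rel((.5019,-.0878,.0455),-11.3)
t=imaging.camera('top')[:,:,::-1]; crop(t,150,100,350,270,4,'pics/top2.png')
s=imaging.camera('scene')[:,:,::-1]; crop(s,180,130,400,310,3.5,'pics/s2.png')"
```

```text
t 5.33 eef [ 0.4985 -0.0888  0.1087] yaw -11.3 F [-0.1 -0.3 -1. ] w 23.9
delta [ 3.3 -1.5 63.2] turn -0.04
```

View pics/s2.png

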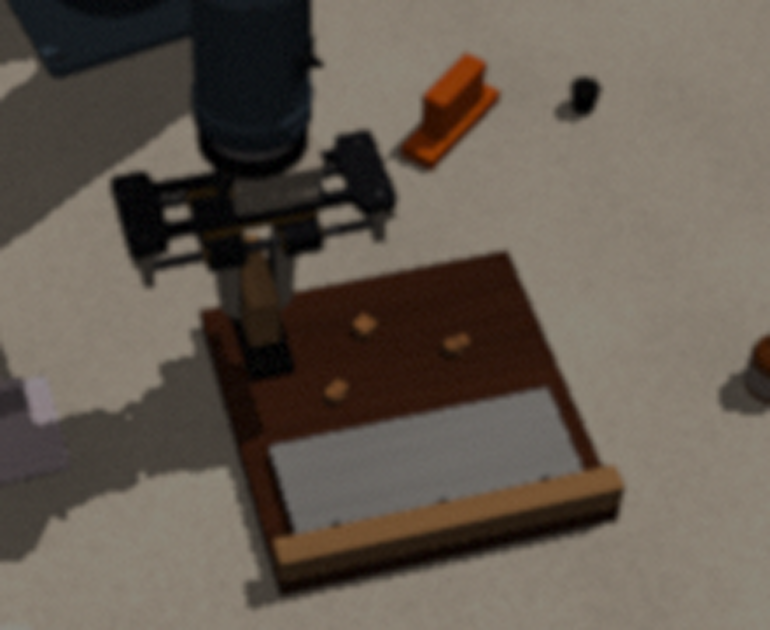

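Scraper is held aligned with the board, over its -y side; all chips lie beyond it. Descending.

Request:
{"method": "arm_command", "body": {
  "deltas": [
    [[2,-1,15,0,10],[2,-1,30,0,10],[2,-1,42,0,10],[2,-1,52,0,10],[2,-1,58,0,10],[2,-1,62,0,10],[2,-1,62,0,10]]
  ]
}}

```text
time_s: 6.02
eef_pos: [0.5012, -0.0881, 0.0471]
tool_rot: [-0.0, 0.995, -0.098, -0.001]
force: [-0.5, -0.2, -2.6]
gripper_width: 0.0238
```

```bash
python3 -c "
from h import *
rel((.546,.133,.0455),-11.3)
i=imaging.camera_info('wrist');w=imaging.camera('wrist')[:,:,::-1]; cv2.imwrite('pics/w2.png',w)
B=lambda x,y,z:(.5705+.981*x+.196*y,.0005-.196*x+.981*y,z)
print([w2px(i,B(*p)).round() for p in [(.02,-.11,.031),(.02,.11,.031),(-.13,.13,.02),(.13,.13,.046)]])"
```

```text
t 6.02 eef [ 0.5012 -0.0881  0.0471] yaw -11.2 F [-0.5 -0.2 -2.6] w 23.8
delta [   0.9 -225.5    1.6] turn 0.07
[array([297., 119.]), array([-165.,  119.]), array([-99., 370.]), array([-366., -197.])]
```

View pics/w2.png

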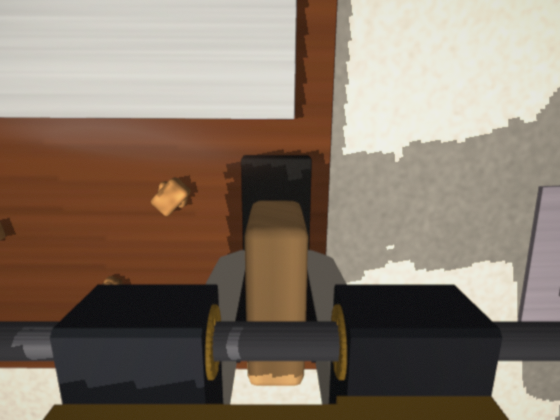

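Lap corner seen at (296,118), predicted (297,119), so the board pose is accurate. Foot end at row 157 reaches past the chip at (170,197). Sweeping towards +y.

Request:
{"method": "arm_command", "body": {
  "deltas": [
    [[0,0,1.5,0,10],[0,-5,1.5,0,10],[0,-14,1.5,0,10],[0,-24,1.5,0,10],[0,-34,1.5,0,10],[0,-44,1.5,0,10],[0,-54,1.5,0,10],[0,-64,1.5,0,10],[0,-74,1.5,0,10],[0,-84,1.5,0,10],[0,-94,1.5,0,10],[0,-104,1.5,0,10]]
  ]
}}

```text
time_s: 7.07
eef_pos: [0.5221, 0.0143, 0.0461]
tool_rot: [-0.0, 0.995, -0.098, -0.0]
force: [-0.9, 0.0, -2.7]
gripper_width: 0.0237
```

Request:
{"method": "arm_command", "body": {
  "deltas": [
    [[0,-10,0,0,10],[0,-20,0,0,10],[0,-30,0,0,10],[0,-40,0,0,10],[0,-50,0,0,10],[0,-60,0,0,10],[0,-70,0,0,10],[0,-80,0,0,10],[0,-90,0,0,10],[0,-100,0,0,10],[0,-110,0,0,10],[0,-120,0,0,10]]
  ]
}}

```text
time_s: 8.07
eef_pos: [0.5456, 0.1319, 0.0461]
tool_rot: [-0.0, 0.995, -0.098, -0.0]
force: [-0.0, -0.8, -1.6]
gripper_width: 0.0239
```

```bash
python3 -c "
from h import *
rel((.546,.133,.0455),-11.3)
w=imaging.camera('wrist')[:,:,::-1]; cv2.imwrite('pics/w3.png',w)
s=imaging.camera('scene')[:,:,::-1]; crop(s,180,130,400,310,3.5,'pics/s3.png')"
```

```text
t 8.07 eef [0.5456 0.1319 0.0461] yaw -11.3 F [-0.  -0.8 -1.6] w 23.9
delta [ 0.2 -1.1  0.6] turn 0.02
```

View pics/w3.png

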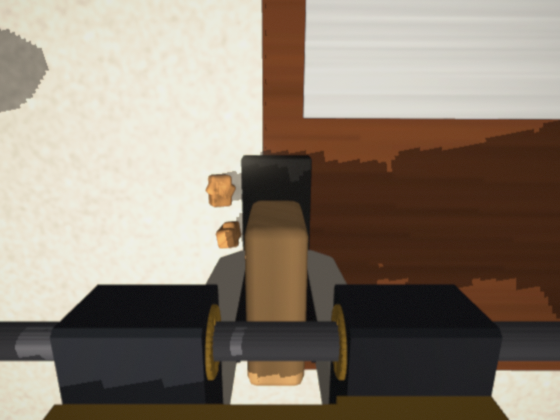

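View pics/s3.png

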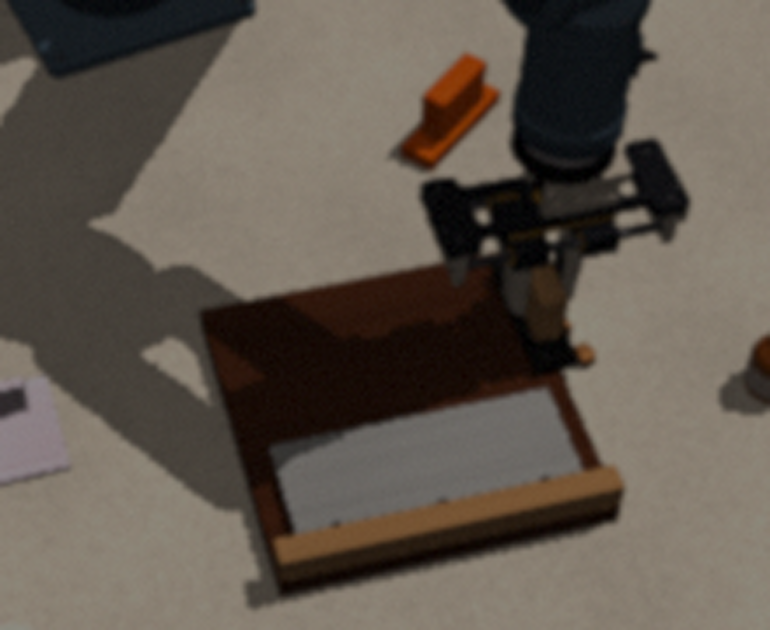

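Two chips appear off at wrist (220,190) and (228,235); the third is hidden behind a finger. Sweeping a bit further, then lifting towards the drop place to check.

Request:
{"method": "arm_command", "body": {
  "deltas": [
    [[0,-8,0,0,10],[0,-16,0,0,10],[0,-25,0,0,10],[0,-25,0,0,10],[0,-25,-20,0,10],[0,-25,-45,0,10],[0,-25,-75,0,10],[0,-25,-100,0,10],[0,-25,-100,0,10]]
  ]
}}

```text
time_s: 8.92
eef_pos: [0.5537, 0.1557, 0.1518]
tool_rot: [-0.001, 0.995, -0.098, 0.005]
force: [0.6, -0.0, -0.7]
gripper_width: 0.024
```

```bash
python3 -c "
from h import *
rel((.450,.31,.12),16.3)
w=imaging.camera('wrist')[:,:,::-1]; cv2.imwrite('pics/w4.png',w)
s=imaging.camera('scene')[:,:,::-1]; crop(s,180,130,400,310,3.5,'pics/s4.png')"
```

```text
t 8.92 eef [0.5537 0.1557 0.1518] yaw -11.3 F [ 0.6 -0.  -0.7] w 24.0
delta [-132.2 -131.    30.9] turn -27.57
```

View pics/w4.png

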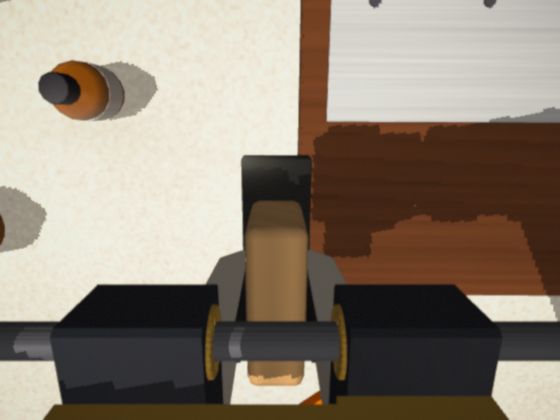

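View pics/s4.png

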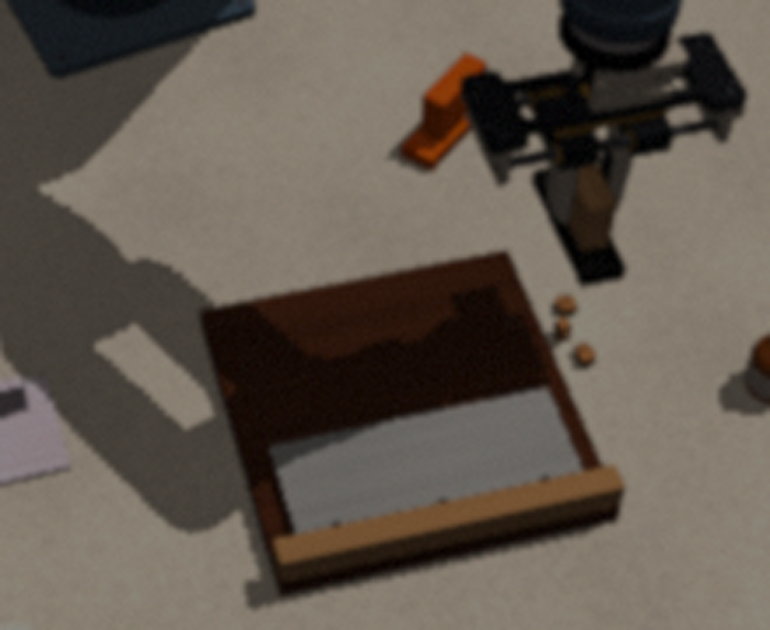

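All three chips are on the bench beside the board, scene crop (565,305), (562,328), (584,354). Returning the scraper to its clear original spot.

Request:
{"method": "arm_command", "body": {
  "deltas": [
    [[-20,-20,10,-7,10],[-48,-48,20,-14,10],[-76,-76,25,-21,10],[-104,-104,30,-27.6,10],[-125,-124,30,-27.6,10],[-132,-131,30,-27.6,10],[-132,-131,30,-27.6,10],[-132,-131,30,-27.6,10]]
  ]
}}

```text
time_s: 9.68
eef_pos: [0.446, 0.3093, 0.115]
tool_rot: [0.001, 0.99, 0.143, -0.001]
force: [0.3, -0.0, -1.4]
gripper_width: 0.0237
```

```bash
python3 -c "
from h import *
rel((.450,.31,.0245),16.3)"
```

```text
t 9.68 eef [0.446  0.3093 0.115 ] yaw 16.4 F [ 0.3 -0.  -1.4] w 23.7
delta [ 4.2  0.3 90.5] turn 0.09
```

Request:
{"method": "arm_command", "body": {
  "deltas": [
    [[0,0,20,0,10],[0,0,40,0,10],[0,0,60,0,10],[0,0,75,0,10],[0,0,84,0,10],[0,0,88,0,10],[0,0,90,0,10],[0,0,90,0,10],[0,0,90,0,10]]
  ]
}}

```text
time_s: 10.43
eef_pos: [0.4474, 0.3097, 0.0269]
tool_rot: [-0.0, 0.99, 0.142, 0.001]
force: [-0.3, -0.1, -0.9]
gripper_width: 0.024
```

```bash
python3 -c "
from h import *
rel((.450,.31,.0235),16.3)"
```

```text
t 10.43 eef [0.4474 0.3097 0.0269] yaw 16.3 F [-0.3 -0.1 -0.9] w 24.0
delta [2.6 0.4 3.4] turn -0.0
```

Request:
{"method": "arm_command", "body": {
  "deltas": [
    [[0,0,1.5,0,10],[0,0,3,0,10],[0,0,3.5,0,10],[0,0,3.5,0,10],[0,0,3.5,0,60],[0,0,3.5,0,60],[0,0,3.5,0,60],[0,0,3.5,0,60],[0,0,3.5,0,60],[0,0,3.5,0,60],[0,0,3.5,0,60]]
  ]
}}

```text
time_s: 11.35
eef_pos: [0.4464, 0.3097, 0.0226]
tool_rot: [0.0, 0.99, 0.142, -0.0]
force: [-0.8, -0.1, 0.1]
gripper_width: 0.0595
```

Request:
{"method": "arm_command", "body": {
  "deltas": [
    [[0,0,0,0,60],[0,0,-15,0,60],[0,0,-35,0,60],[0,0,-70,0,60],[0,0,-105,0,60],[0,0,-140,0,60],[0,0,-170,0,60]]
  ]
}}

```text
time_s: 11.93
eef_pos: [0.4466, 0.3098, 0.1951]
tool_rot: [-0.0, 0.99, 0.142, 0.001]
force: [0.7, 0.2, 0.1]
gripper_width: 0.0599
```

```bash
python3 -c "
from h import *
rel((.426,-.305,.19),171)
rel((.426,-.305,.19),81)
rel((.426,-.305,.19),-99)
print(arm.state()['q'])
w=imaging.camera('wrist')[:,:,::-1]; cv2.imwrite('pics/w5.png',w)
"
```

```text
t 11.93 eef [0.4466 0.3098 0.1951] yaw 16.3 F [0.7 0.2 0.1] w 59.9
delta [-192.6  584.2    4.7] turn -154.67
t 11.93 eef [0.4466 0.3098 0.1951] yaw 16.3 F [0.7 0.2 0.1] w 59.9
delta [-192.6  584.2    4.7] turn -64.67
t 11.93 eef [0.4466 0.3098 0.1951] yaw 16.3 F [0.7 0.2 0.1] w 59.9
delta [-192.6  584.2    4.7] turn 115.33
[4.01143259e-01 2.63117272e-01 1.58821765e+00 6.31266166e-06
 1.28879615e+00 1.68699991e+00]
```

View pics/w5.png

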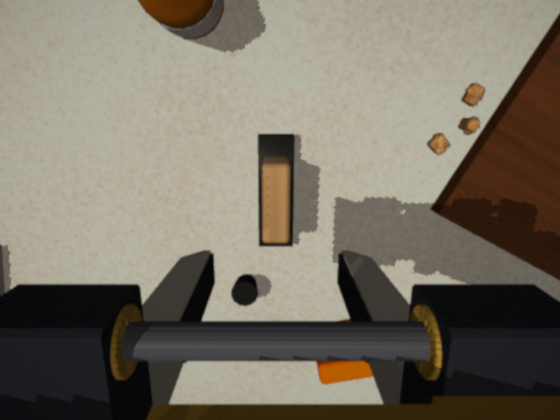

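Scraper stands free and the chips are on the bench. Moving to the strip, jaws along the strip's x.

Request:
{"method": "arm_command", "body": {
  "deltas": [
    [[-193,584,0,-64.7,60],[-193,584,0,-64.7,60],[-193,584,0,-64.7,60],[-193,584,0,-64.7,60],[-193,584,0,-64.7,60],[-193,584,0,-64.7,60],[-193,584,0,-64.7,60],[-193,584,0,-64.7,60],[-193,584,0,-64.7,60],[-193,584,0,-64.7,60],[-193,584,0,-64.7,60],[-193,584,0,-64.7,60]]
  ]
}}

```text
time_s: 12.98
eef_pos: [0.432, -0.1318, 0.1927]
tool_rot: [0.0, 0.759, 0.651, 0.0]
force: [1.6, 1.3, -1.0]
gripper_width: 0.0603
```

```bash
python3 -c "
from h import *
rel((.426,-.305,.19),81)
"
```

```text
t 12.98 eef [ 0.432  -0.1318  0.1927] yaw 81.3 F [ 1.6  1.3 -1. ] w 60.3
delta [-172.1   20.4    2.7] turn 0.26
```

Request:
{"method": "arm_command", "body": {
  "deltas": [
    [[-172,20,0,0,50],[-172,20,0,0,50],[-172,20,0,0,50],[-172,20,0,0,50],[-172,20,0,0,50],[-172,20,0,0,50],[-172,20,0,0,50],[-172,20,0,0,50]]
  ]
}}

```text
time_s: 13.65
eef_pos: [0.4253, -0.3016, 0.1924]
tool_rot: [-0.001, 0.76, 0.65, 0.0]
force: [-0.3, 0.1, 0.7]
gripper_width: 0.0499
```

```bash
python3 -c "
from h import *
rel((.426,-.305,.19),81)
i=imaging.camera_info('wrist');w=imaging.camera('wrist')[:,:,::-1]; cv2.imwrite('pics/w6.png',w)
import pickle; pickle.dump(i,open('w6.pkl','wb'))
"
```

```text
t 13.65 eef [ 0.4253 -0.3016  0.1924] yaw 81.1 F [-0.3  0.1  0.7] w 49.9
delta [-3.2  1.2  2.4] turn 0.07
```

View pics/w6.png

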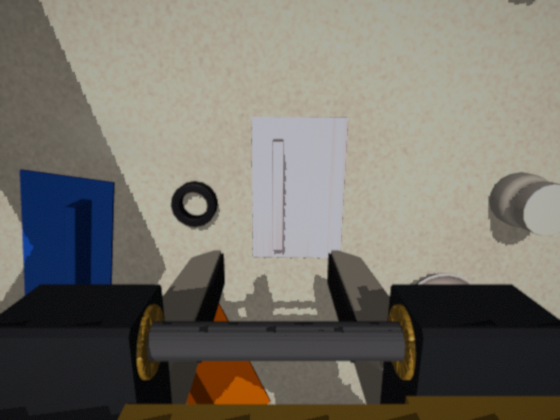

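The wrist view shows the silver strip, corners (252,117), (347,118), (342,259), (254,258), with the rib at column ~279. The collar is at (194,203), clear of the fingers.

```bash
python3 -c "
from h import *
import pickle; i=pickle.load(open('w6.pkl','rb'))
w=cv2.imread('pics/w6.png'); crop(w,240,105,360,270,4.5,'pics/c6.png')
g=np.array([px2w(i,u,.036) for u in [(273,140),(283,140),(284,252),(274,252)]]);print(g,g.mean(0))
d=(g[0]+g[1]-g[2]-g[3])/2;print(np.linalg.norm(d),np.degrees(np.arctan2(d[1],d[0])))
p=np.array([px2w(i,u,.004) for u in [(252,117),(347,118),(342,259),(254,258)]]);print(p,p.mean(0))
"
```

```text
[[ 0.43153473 -0.25252001  0.036     ]
 [ 0.44001296 -0.25385928  0.036     ]
 [ 0.42543187 -0.35558584  0.036     ]
 [ 0.4162246  -0.35413363  0.036     ]] [ 0.42830104 -0.30402469  0.036     ]
0.10276273460834737 81.63735542981094
[[ 0.4149713  -0.23108643  0.004     ]
 [ 0.50198781 -0.24574683  0.004     ]
 [ 0.48205434 -0.38510372  0.004     ]
 [ 0.39270622 -0.36989286  0.004     ]] [ 0.44792992 -0.30795746  0.004     ]
```

View pics/c6.png

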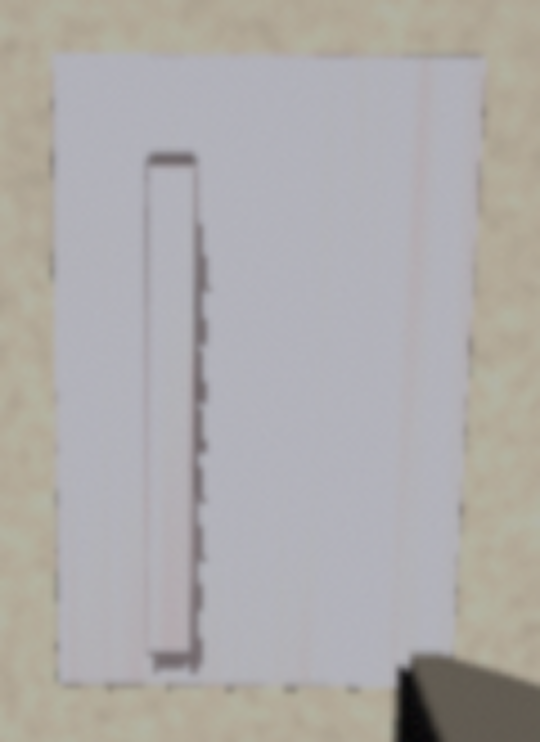

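```bash
python3 -c "
from h import *
rel((.428,-.304,.0085),81.3)
"
```

```text
t 13.7 eef [ 0.4255 -0.3014  0.1926] yaw 81.1 F [ 0.3 -0.5 -0.2] w 49.8
delta [ -2.3   3.  184.1] turn -0.19
```

Request:
{"method": "arm_command", "body": {
  "deltas": [
    [[-2,3,30,0,45],[-2,3,60,0,45],[-2,3,90,0,45],[-2,3,120,0,45],[-2,3,145,0,45],[-2,3,163,0,45],[-2,3,174,0,45],[-2,3,180,0,45],[-2,3,180,0,45],[-2,3,180,0,45]]
  ]
}}

```text
time_s: 14.53
eef_pos: [0.4286, -0.305, 0.0133]
tool_rot: [0.0, 0.76, 0.65, 0.0]
force: [0.5, 0.1, 0.2]
gripper_width: 0.0448
```

```bash
python3 -c "
from h import *
rel((.428,-.304,.0085),81.3)
"
```

```text
t 14.53 eef [ 0.4286 -0.305   0.0133] yaw 81.1 F [0.5 0.1 0.2] w 44.8
delta [ 0.9 -0.7  4.8] turn -0.2
```

Request:
{"method": "arm_command", "body": {
  "deltas": [
    [[0,0,2,0,45],[0,0,4,0,45],[0,0,4.5,0,2],[0,0,4.5,0,2],[0,0,4.5,0,2],[0,0,4.5,0,2],[0,0,4.5,0,2],[0,0,4.5,0,2],[0,0,4.5,0,2],[0,0,4.5,0,2],[0,0,4.5,0,2],[0,0,4.5,0,2]]
  ]
}}

```text
time_s: 15.53
eef_pos: [0.4279, -0.3057, 0.0083]
tool_rot: [-0.0, 0.76, 0.65, -0.0]
force: [-2.3, -0.1, 2.2]
gripper_width: 0.0095
```

```bash
python3 -c "
from h import *
rel((.428,-.304,.0085),81.3)
i=imaging.camera_info('wrist');w=imaging.camera('wrist')[:,:,::-1]; cv2.imwrite('pics/w7.png',w)
import pickle; pickle.dump(i,open('w7.pkl','wb'))
"
```

```text
t 15.53 eef [ 0.4279 -0.3057  0.0083] yaw 81.0 F [-2.3 -0.1  2.2] w 9.5
delta [ 1.7 -0.1 -0.2] turn -0.27
```

View pics/w7.png

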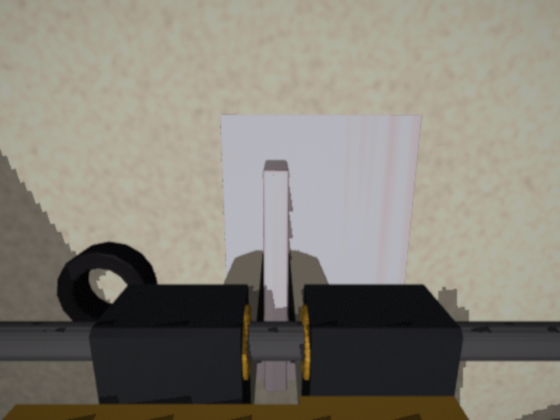

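```bash
python3 -c "
from h import *
import pickle; i=pickle.load(open('w7.pkl','rb'))
s=arm.state(); m=rot(s['tool_rot'])
def T(uv,z): return m.T@(px2w(i,uv,z)-s['eef_pos'])*1000
print(T((276,161),.036),T((263.5,162),.036),T((288.5,162),.036)); print(T((221,115),.004),T((420,116),.004),T((405,284),.004),T((226,284),.004))
"
```

```text
[ 55.80971594   1.01605418 -27.72940691] [ 55.43981998  -3.6573939  -27.72784943] [ 55.43244627   5.68895069 -27.73094308]
[ 72.0414526  -23.43806381   4.27823099] [71.53637994 65.21176691  4.24890013] [-10.53432517  66.11546414   4.25092048] [-10.47564174 -24.23408667   4.28082661]
```

Request:
{"method": "arm_command", "body": {
  "deltas": [
    [[0,0,-8,0,2],[0,0,-22,0,2],[0,0,-42,0,2],[0,0,-62,0,2],[0,0,-80,0,2],[0,0,-92,0,2],[0,0,-92,0,2],[0,0,-92,0,2]]
  ]
}}

```text
time_s: 16.25
eef_pos: [0.4285, -0.3059, 0.1008]
tool_rot: [0.001, 0.76, 0.65, 0.0]
force: [-0.4, 0.4, -2.7]
gripper_width: 0.0098
```

```bash
python3 -c "
from h import *
rel((.506,.010,.1),78.7)
"
```

```text
t 16.25 eef [ 0.4285 -0.3059  0.1008] yaw 81.0 F [-0.4  0.4 -2.7] w 9.8
delta [324.1  27.3   0.5] turn 2.33
```

Request:
{"method": "arm_command", "body": {
  "deltas": [
    [[10,1,0,0.2,2],[30,2,0,0.5,2],[60,5,0,1,2],[95,8,0,1.3,2],[130,11,0,1.6,2],[165,14,0,2,2],[200,17,0,2.3,2],[235,20,0,2.3,2],[268,23,0,2.3,2],[296,25,0,2.3,2],[315,27,0,2.3,2],[324,27,0,2.3,2]]
  ]
}}

```text
time_s: 17.25
eef_pos: [0.5044, 0.0135, 0.0989]
tool_rot: [-0.001, 0.772, 0.635, -0.0]
force: [-0.5, 0.1, -2.5]
gripper_width: 0.0097
```

Request:
{"method": "arm_command", "body": {
  "deltas": [
    [[0,0,0,0,2],[0,0,12,0,2],[0,0,26,0,2],[0,0,40,0,2],[0,0,50,0,2],[0,0,56,0,2],[0,0,58,0,2],[0,0,58,0,2]]
  ]
}}

```text
time_s: 17.92
eef_pos: [0.5049, 0.0097, 0.0418]
tool_rot: [-0.0, 0.773, 0.634, -0.0]
force: [-0.3, 0.5, -2.3]
gripper_width: 0.01
```

```bash
python3 -c "
from h import *
rel((.506,.010,.0285),78.7)
i=imaging.camera_info('wrist');w=imaging.camera('wrist')[:,:,::-1]; cv2.imwrite('pics/w8.png',w)
s=imaging.camera('scene')[:,:,::-1]; crop(s,180,130,400,310,3.5,'pics/s8.png')
import pickle; pickle.dump(i,open('w8.pkl','wb'))
"
```

```text
t 17.92 eef [0.5049 0.0097 0.0418] yaw 78.7 F [-0.3  0.5 -2.3] w 10.0
delta [ 0.6  1.  13.3] turn -0.02
```

View pics/w8.png

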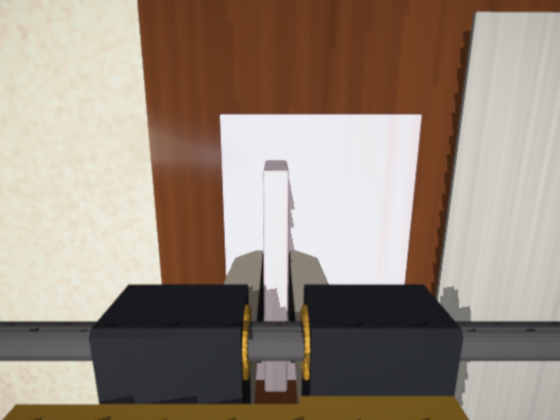

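View pics/s8.png

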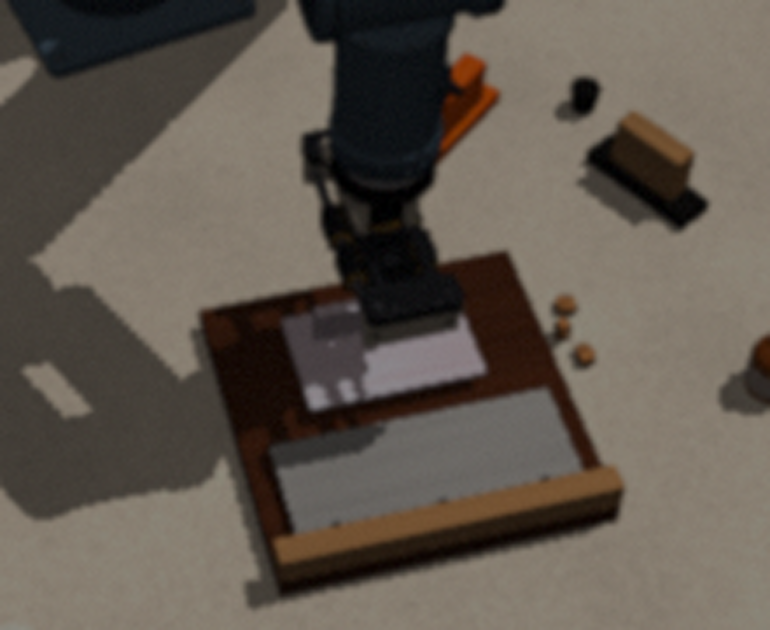

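```bash
python3 -c "
from h import *
import pickle; i=pickle.load(open('w8.pkl','rb'))
a=[px2w(i,u,.031) for u in [(478,13),(458,180),(447,280)]]
b=[px2w(i,u,.0375) for u in [(421,115),(406.5,284)]]
for v in a+b:
  d=v[:2]-np.array([.5705,.0005]); print('board', .981*d[0]-.196*d[1], .196*d[0]+.981*d[1])
e=arm.state()['eef_pos'][:2]-np.array([.5705,.0005]); print(.981*e[0]-.196*e[1], .196*e[0]+.981*e[1])
"
```

```text
board 0.022177667228150073 0.11058160205931725
board 0.023062370057227784 0.03757977552064715
board 0.024213119048324423 -0.015336148305333211
board -0.0004584478919582302 0.06812764036218287
board 0.000773123412465505 -0.0143759086861899
-0.06539191918690744 -0.0036078034640921134
```

Strip is level and square to the lap edge, with a ~23 mm gap. Lowering to contact.

Request:
{"method": "arm_command", "body": {
  "deltas": [
    [[0,0,4,0,2],[0,0,8,0,2],[0,0,11,0,2],[0,0,13,0,2],[0,0,13.5,0,2],[0,0,13.5,0,2]]
  ]
}}

```text
time_s: 18.52
eef_pos: [0.5051, 0.0102, 0.0285]
tool_rot: [-0.0, 0.773, 0.634, -0.0]
force: [0.6, 0.9, -1.8]
gripper_width: 0.0099
```

```bash
python3 -c "
from h import *
rel((.506,.010,.0285),78.7)
"
```

```text
t 18.52 eef [0.5051 0.0102 0.0285] yaw 78.7 F [ 0.6  0.9 -1.8] w 9.9
delta [-0.   0.9  0. ] turn 0.03
```

Nearly in contact; easing down in small steps to learn the stiffness.

Request:
{"method": "arm_command", "body": {
  "deltas": [
    [[0,0,0.5,0,2],[0,0,0.5,0,2],[0,0,1,0,2],[0,0,1,0,2]]
  ]
}}

```text
time_s: 18.85
eef_pos: [0.5055, 0.0101, 0.0283]
tool_rot: [0.0, 0.773, 0.634, 0.0]
force: [-1.7, -0.1, 5.0]
gripper_width: 0.01
```

```bash
python3 -c "
from h import *
rel((.506,.010,.0285),78.7)
"
```

```text
t 18.85 eef [0.5055 0.0101 0.0283] yaw 78.7 F [-1.7 -0.1  5. ] w 10.0
delta [-0.   0.5 -0.2] turn 0.03
```

Request:
{"method": "arm_command", "body": {
  "deltas": [
    [[0,3,0,0,2],[0,7,0,0,2],[0,11,0,0,2],[0,15,0,0,2],[0,18,0,0,2],[0,18,0,0,2]]
  ]
}}

```text
time_s: 19.35
eef_pos: [0.5229, 0.0067, 0.0282]
tool_rot: [-0.0, 0.773, 0.634, -0.0]
force: [-2.5, 0.5, 5.3]
gripper_width: 0.0099
```

```bash
python3 -c "
from h import *
rel((.556,.010,.0285),78.7)
i=imaging.camera_info('wrist');w=imaging.camera('wrist')[:,:,::-1]; cv2.imwrite('pics/w9.png',w)
import pickle; pickle.dump(i,open('w9.pkl','wb'))
"
```

```text
t 19.35 eef [0.5229 0.0067 0.0282] yaw 78.7 F [-2.5  0.5  5.3] w 9.9
delta [ 9.7 31.9 -0.3] turn 0.03
```

View pics/w9.png

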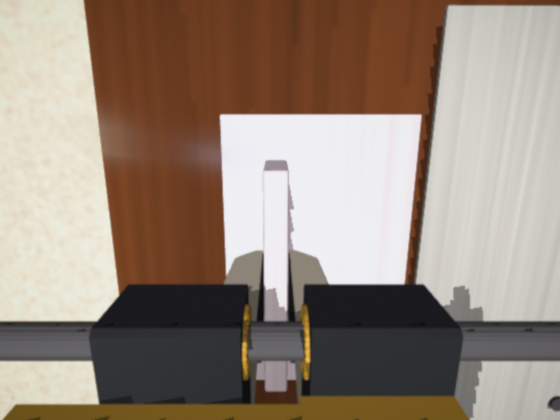

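The strip front (column ~420→410) is a few mm short of the lap edge and parallel to it. Sliding in ~20 mm first.

Request:
{"method": "arm_command", "body": {
  "deltas": [
    [[0,3,0,0,2],[0,6,0,0,2],[0,9,0,0,2],[0,12,0,0,2],[0,15,0,0,2],[0,18,0,0,2],[0,20,0,0,2],[0,20,0,0,2]]
  ]
}}

```text
time_s: 20.07
eef_pos: [0.5422, 0.0029, 0.0283]
tool_rot: [-0.0, 0.773, 0.634, -0.0]
force: [-3.7, 1.3, 6.3]
gripper_width: 0.0099
```

```bash
python3 -c "
from h import *
rel((.556,.010,.0285),78.7)
i=imaging.camera_info('wrist');w=imaging.camera('wrist')[:,:,::-1]; cv2.imwrite('pics/w10.png',w)
"
```

```text
t 20.07 eef [0.5422 0.0029 0.0283] yaw 78.7 F [-3.7  1.3  6.3] w 9.9
delta [ 9.7 12.2 -0.2] turn 0.03
```

View pics/w10.png

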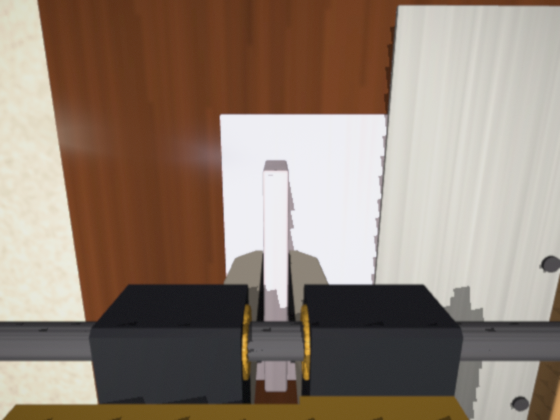

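Front edge is going under with no jam. Another 13 mm, then press.

Request:
{"method": "arm_command", "body": {
  "deltas": [
    [[0,3,0,0,2],[0,6,0,0,2],[0,9,0,0,2],[0,12,0,0,2],[0,13,0,0,2],[0,13,0,0,2],[0,12.7,0.3,0,2],[0,12.5,0.6,0,2],[0,12.5,0.6,0,2]]
  ]
}}

```text
time_s: 20.87
eef_pos: [0.5548, 0.0004, 0.0283]
tool_rot: [0.0, 0.773, 0.634, 0.0]
force: [-4.3, 1.6, 8.7]
gripper_width: 0.0093
```

```bash
python3 -c "
from h import *
rel((.556,.010,.0285),78.7)
i=imaging.camera_info('wrist');w=imaging.camera('wrist')[:,:,::-1]; cv2.imwrite('pics/w11.png',w)
s=imaging.camera('scene')[:,:,::-1]; crop(s,180,130,400,310,3.5,'pics/s11.png')
a=[px2w(i,u,.031) for u in [(358,150),(352,230)]]
b=[px2w(i,u,.024) for u in [(221,115)]]
for v in a+b+[arm.state()['eef_pos']]:
  d=v[:2]-np.array([.5705,.0005]); print('board', .981*d[0]-.196*d[1], .196*d[0]+.981*d[1])
"
```

```text
t 20.87 eef [5.548e-01 4.000e-04 2.830e-02] yaw 78.7 F [-4.3  1.6  8.7] w 9.3
delta [ 9.7 -0.7 -0.2] turn 0.03
board 0.021560141482840082 0.05411363334829166
board 0.02095103280392604 0.01727981084372518
board -0.03883223927150606 0.06886330108376627
board -0.015382265445334853 -0.003207392847130145
```

View pics/w11.png

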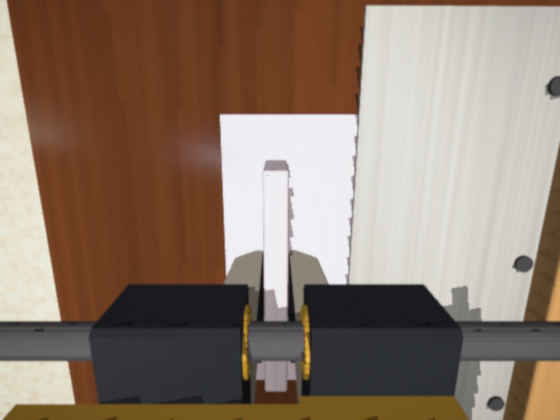

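View pics/s11.png

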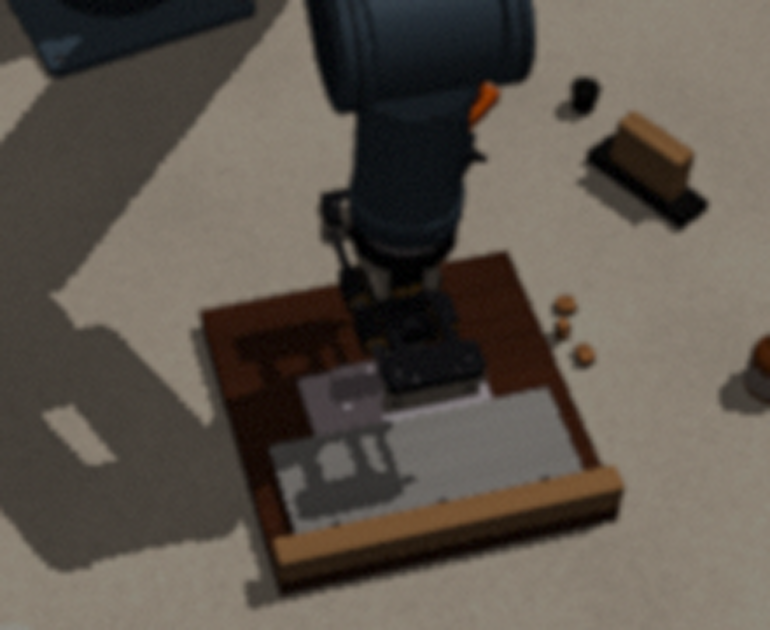

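Strip is ~30 mm under (rear edge at board x = -39 mm, so front at +51), and the plate is down. Relaxing the residual forward push slightly.

Request:
{"method": "arm_command", "body": {
  "deltas": [
    [[0,-0.2,0,0,2],[0,-0.4,0.1,0,2],[0,-0.4,0.1,0,2],[0,-0.4,0.1,0,2],[0,-0.4,0.1,0,2]]
  ]
}}

```text
time_s: 21.38
eef_pos: [0.5548, 0.0004, 0.0282]
tool_rot: [0.0, 0.773, 0.634, 0.0]
force: [-2.1, 1.0, 9.8]
gripper_width: 0.0096
```

```bash
python3 -c "
from h import *
rel((.556,.010,.0285),78.7)
w=imaging.camera('wrist')[:,:,::-1]; cv2.imwrite('pics/w12.png',w)
t=imaging.camera('top')[:,:,::-1]; crop(t,140,110,400,300,3,'pics/t12.png')
rel((.556,.010,.0285),78.7)
"
```

```text
t 21.38 eef [5.548e-01 4.000e-04 2.820e-02] yaw 78.7 F [-2.1  1.   9.8] w 9.6
delta [ 9.7 -0.7 -0.3] turn 0.03
t 21.48 eef [5.548e-01 3.000e-04 2.830e-02] yaw 78.7 F [-2.9  0.2  9.1] w 9.6
delta [ 9.7 -0.7 -0.2] turn 0.03
```

View pics/t12.png

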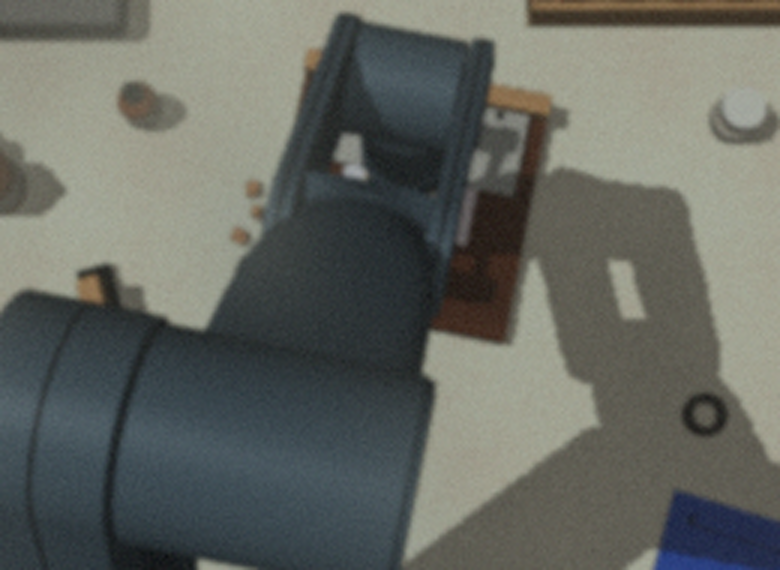

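View pics/w12.png

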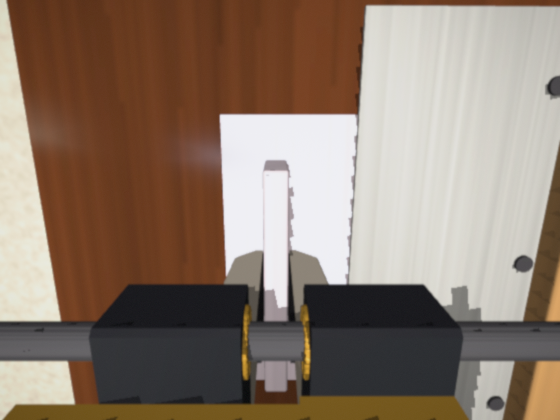

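```bash
python3 -c "
from h import *
t=imaging.camera_info('top');s=imaging.camera_info('scene')
for a,b in (((254,189),(584,354)),((257,213),(562,328)),((240,236),(565,305))):
  A=(140+a[0]/3,110+a[1]/3);B=(180+b[0]/3.5,130+b[1]/3.5)
  print(px2w(t,A,.007)[:2],px2w(s,B,.007)[:2],[px2w(t,A,z)[:2]-px2w(s,B,z)[:2] for z in (.005,.02)])
  d=px2w(t,A,.007)[:2]-np.array([.5675,.0005]);print('board y',.196*d[0]+.981*d[1])
"
```

```text
[0.57968503 0.15818705] [0.58301684 0.15919685] [array([-0.00157382, -0.00182462]), array([-0.0147587 ,  0.00428646])]
board y 0.15707925791337263
[0.5537797  0.15455158] [0.55273566 0.15727581] [array([ 0.00281539, -0.00354118]), array([-0.01046977,  0.002586  ])]
board y 0.14843542460413017
[0.52914622 0.17178672] [0.53334598 0.17198117] [array([-0.00243194, -0.00101091]), array([-0.01569058,  0.00511248])]
board y 0.16051493112184256
```

All three chips are off the board and at bench height. Handing in.

```bash
python3 -c "
from h import *
print(arm.job_done()); rel((.556,.010,.0285),78.7)"
```

```text
the job is handed in; nothing more can be done
None
the job is handed in; nothing more can be done
```

I handed the job in at about 21.5 s of the 64 s allowed. The arm was still gripping the rib and pressing the strip flat on the board. No verdict was reported.

- **Chips:** One sideways sweep with the scraper took all three over the +y edge. Their last measured positions were 148–161 mm from the board's middle line, against an edge at 130 mm, at bench height.
- **Scraper:** It stands free at its starting place, about 330 mm from the board centre.
- **Strip:** Its front edge is about 30 mm under the lap plate, within about 5 mm of centred, and parallel to the plate edge to well within 1°.
- **Press:** The tool reads 9–10 N upward. Corrected for the reading with the strip held free, that is about 11 N on the board.
- **Lap plate:** It looked fully down in the pictures. I could not measure its joint angle or the strip–plate contact force directly. A sideways load of about 2–3 N remained at the end. I take it as board friction, because the same load was there before the strip reached the plate.
- **Bystanders:** None were touched, as far as the pictures show.

The top and scene cameras disagreed by 4–7 mm in x. I settled this with wrist-camera pictures. The lap edge then measured 20.9–24.2 mm in my board frame, against the stated 20 mm, so the insertion depth is uncertain by about 3 mm.

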